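# Reload a spool row in reverse order and lock it with the keeper bar

### The job

The wooden carrier goes to a winder that is threaded from its other side, so move the four thread spools from their coloured cups into the carrier's pockets in reverse order, one upright in each pocket: the spool that stood leftmost in the cup row goes into the rightmost pocket, and so on. Then lower the orange keeper bar over the row so that both dowel pins come up through its holes and it lies flat on both post shoulders, and let go of everything.

Things in the scene. Friction and masses are not known exactly. Their poses are not given: they have to be found in the camera images.
- spool_red: Loose red plastic thread spool, upright, a plain cylinder 34 mm in diameter and 44 mm high with a white label ring and dark bore on top, 60 g. Origin: centre of its underside; z up along its axis. At the start it stands in the red cup (within 3 mm of its centre); its yaw means nothing.
- spool_yellow: Loose yellow plastic thread spool, upright, a plain cylinder 34 mm in diameter and 44 mm high with a white label ring and dark bore on top, 60 g. Origin: centre of its underside; z up along its axis. At the start it stands in the yellow cup (within 3 mm of its centre); its yaw means nothing.
- spool_green: Loose green plastic thread spool, upright, a plain cylinder 34 mm in diameter and 44 mm high with a white label ring and dark bore on top, 60 g. Origin: centre of its underside; z up along its axis. At the start it stands in the green cup (within 3 mm of its centre); its yaw means nothing.
- spool_blue: Loose blue plastic thread spool, upright, a plain cylinder 34 mm in diameter and 44 mm high with a white label ring and dark bore on top, 60 g. Origin: centre of its underside; z up along its axis. At the start it stands in the blue cup (within 3 mm of its centre); its yaw means nothing.
- cup_red: Fixed red square open cup, 50 mm wide outside, 44 inside, 16 high, floor 3 thick. Origin: centre of its underside, 6 mm above the bench on an aluminium rail. The four cups form one row along their y axes, 54 mm apart, in a colour order that changes with every start. y points to the robot's left, x away from it (both within 10 degrees), z up.
- cup_yellow: Fixed yellow square open cup, 50 mm wide outside, 44 inside, 16 high, floor 3 thick. Origin: centre of its underside, 6 mm above the bench on an aluminium rail. The four cups form one row along their y axes, 54 mm apart, in a colour order that changes with every start. y points to the robot's left, x away from it (both within 10 degrees), z up.
- cup_green: Fixed green square open cup, 50 mm wide outside, 44 inside, 16 high, floor 3 thick. Origin: centre of its underside, 6 mm above the bench on an aluminium rail. The four cups form one row along their y axes, 54 mm apart, in a colour order that changes with every start. y points to the robot's left, x away from it (both within 10 degrees), z up.
- cup_blue: Fixed blue square open cup, 50 mm wide outside, 44 inside, 16 high, floor 3 thick. Origin: centre of its underside, 6 mm above the bench on an aluminium rail. The four cups form one row along their y axes, 54 mm apart, in a colour order that changes with every start. y points to the robot's left, x away from it (both within 10 degrees), z up.
- carrier: Fixed pale wood carrier, 56 (x) by 264 mm (y). Four pockets 48 mm square at y = -78, -26, 26, 78 mm; floor at z 6, walls 4 thick up to z 18. Posts of 18 mm diameter at y = -119 and 119: flat shoulder at z 52, on it a dowel pin, 8 mm diameter, up to z 66 (top 5 mm conical). Origin: centre of its underside, on the bench; y to the robot's left, x away from it (within 10 degrees), z up.
- keeper_bar: Loose orange bar, 32 (x) by 262 (y) by 10 mm, flat on the bench, 150 g; through holes of 14 mm diameter at y = -119 and 119 mm. Black grip block on its middle, 18 (x) by 44 mm (y), up to z 41. Origin: centre of its underside, z up; y to the robot's left at the start (within 10 degrees). Fits either way round. Seated, its underside is 52 mm above the carrier's, just over the spools (tops at 50).

How it is judged:
By the outcome, as a careful person would: the job done as asked, in the order asked, and still so for the second after the job is handed in, with the robot touching nothing.
It also fails if it takes over 128 s, if anything falls off the work surface, if the arm or the gripper's body presses on something with over 40 N, if the wrist force passes 120 N, or if a joint passes its speed limit or range.

### The arm

A 7-joint arm with a two-finger parallel gripper is mounted at the origin on the work surface; the furniture and walls round the work are solid. World frame = base frame: x ahead of the robot, y to its left, z up, the work surface at z = 0. Lengths are in mm, angles in rad, forces in N, time in s.
With the tool pointing down it reaches from about 425 to 875 mm from the base axis. Payload 4.7 kg.
Tool frame: the origin (TCP) lies midway between the tips of the shut fingers; the grasp point (between the pads) lies 19 mm behind it; z points along the fingers, y is the line along which they close (so a half turn about z gives the same grasp; the last joint's range is limited). The gripper opens to 87 mm and grips with 3 to 60 N. Pads are 19 mm wide; open, the fingers measure 117 mm over their backs; the gripper's body (75 mm by 190 mm) begins 51 mm behind the grasp point.
Start: joints at [-1.301, 0.321, -0.07, 1.45, 0.023, 1.371, -0.057], TCP at [164.49, 628.863, 222.587] pointing down, gripper open.
Joint ranges: [-2.86, 2.86], [-0.3, 2.09], [-1.38, 1.24], [0.06, 2.45], [-1.56, 4.7], [0.09, 2.05], [-2.69, 2.69]. Speed limits (rad/s): [2.57, 2.57, 3.14, 3.14, 3.14, 3.14, 3.14].

### API

Orientations are given as a 3x3 rotation matrix whose columns are the frame's x, y, z axes.
In Python, from workcell import r, optics gives the robot as it stands.
- The arm moves only by the tool carry_out, never from a script. Its argument "series" is one flat list of numbers, 5 for each row, row after row: the opening in per cent of the stroke, from 0 (shut) to 100 (fully open), then the shift along the tool's x, y, z in units of 25 mm (1.0 is 25 mm), then the turn about the tool's z in rad. In form: [fingers, tx, ty, tz, spin, fingers, tx, ty, tz, spin, ...]. A call has 1 to 8 rows; each row is the pose to reach, as a shift and turn from the pose commanded when the call began, along the tool's axes at that moment; what a row does not reach only later rows make up. A row lasts 1/8 s, in which the tool goes at most 62.5 mm and 10.7 degrees, less where a joint would pass 70% of its speed; a pose out of reach is approached as far as the arm can. A call with a gripper value outside its range is refused whole. The fingers move at their own pace and stop on an object; "grip_force" is the grip in N (left out, the last holds). Time passes only in rows, so rows that repeat a pose let the fingers close. It gives the time, the measured TCP pose, the force, the opening and the grip force at its end, in the units of the state.
- r.get_obs(): the state, without advancing time (a new reading comes with each control period).
- optics.snapshot(name): name is "scene" or "top" or "wrist"; returns (picture, depth): 400x640x3 uint8, red, green, blue; 400x640 float32, mm along the optical axis (not along the pixel's ray), 0 where there is no reading.
- optics.get_calibration(name): a dict with "mtx" (3x3 intrinsics, pixels), "eye" and "orientation" of the camera in the world; the wrist camera has in their place "mount" (4x4, takes a point from camera to tool coordinates, whose origin is the TCP and whose axes are the flange's). Camera axes: x right, y down, z forward; pixel columns grow to the right and rows downward; lengths in mm; the calibration is good to about 2 mm. A picture is of the moment at which its call begins: read the wrist's pose just before it. get_calibration takes no time and is no camera call.
- r.hand_in(): hands the job in; it is judged then, once.
Trained networks look in the newest picture that a camera, given by its name, has taken for a name from the list of things; names that differ only in an ending like _2 or _b are one class to them, and where a whole thing is asked for, a point or a joint stands for the part that bears it (a point fixed in the world has none). Each returns a list of dicts, best first, with "score" (0 to 1); they miss things now and then, are a little off and sometimes report something else, mostly with a low value. They report only what shows in the picture. A call takes as long as a camera call.
- optics.recognise(name, camera): "location" ([x, y, z] in mm, in world coordinates, good to about 4 mm: the middle of the surface that is visible of it).
The state is a dict: "time_s": time; "q": joint angles; "qvel": joint speeds; "tau": joint torques, N m; "eef_pos": TCP position; "orientation": TCP orientation; "wrist_force": force on the tool from outside, world axes, zero at the start; "ft_torque": the same for the moment, N m; "grip_width": finger opening in mm; "grip_force": force on a finger pad.
Only numpy, scipy, OpenCV 4.12 (cv2) and the standard library are available. Lean on these libraries where they do the work, as an engineer would, in place of code of your own. Each camera call takes 0.05 s, during which the arm holds its last target. There are 200 camera calls.

## Working session

There is one attempt and no reset: what is moved stays moved. The work goes in short steps, Python scripts to look and compute and a tool call to move; the robot and the scene stay as the last step left them, time stands still between calls to the robot, and variables do not carry over. Pictures are saved under pics/ and viewed, at most 14 in all, crops included, and the job is handed in when it is done.

Besides the shell and the picture viewer there is one more tool, called after ">>>" by a JSON object that holds its "op" and its "data". carry_out: Moves the arm, as the interface text tells. Its arguments: {"type":"object","properties":{"series":{"type":"array"},"grip_force":{"type":"number"}},"required":["series"]}

```bash
ls; mkdir -p pics; python3 - <<'E'
from workcell import r, optics
import cv2,numpy as np
o=r.get_obs(); print(o['time_s'],o['eef_pos'],np.round(o['orientation'],3).tolist(),o['grip_width'])
for c in ('top','scene'):
    p,d=optics.snapshot(c); cv2.imwrite(f'pics/{c}0.png',p[:,:,::-1]); np.save(c+'.npy',d)
    k=optics.get_calibration(c); print(c,np.round(k['mtx'],1).tolist(),np.round(k['eye'],1),np.round(k['orientation'],3).tolist())
for n in ['spool_red','spool_yellow','spool_green','spool_blue','cup_red','carrier','keeper_bar']:
    for x in optics.recognise(n,'top')[:2]: print(n,np.round(x['location'],1),round(x['score'],2))
print(optics.get_calibration('wrist'))
E
```

```text
pics
0.0 [164.37768472 628.3085488  221.4566297 ] [[-0.967, 0.253, -0.0], [0.253, 0.967, -0.002], [-0.0, -0.002, -1.0]] 86.93286604772356
top [[366.5, 0.0, 316.9], [0.0, 366.5, 200.4], [0.0, 0.0, 1.0]] [403.9 -18.8 904.5] [[0.013, -0.996, 0.083], [-1.0, -0.01, 0.025], [-0.024, -0.084, -0.996]]
scene [[482.1, 0.0, 320.0], [0.0, 482.1, 200.3], [0.0, 0.0, 1.0]] [-394.  -625.4  649.6] [[0.58, -0.392, 0.714], [-0.815, -0.294, 0.5], [0.014, -0.872, -0.49]]
spool_red [ 509.9 -126.4   51.8] 0.78
spool_red [ 502.5 -236.7   14.7] 0.46
spool_yellow [ 511.7 -185.8   54.4] 0.79
spool_green [511.3 -78.3  54. ] 0.59
carrier [530.6 241.5   5.3] 0.9
keeper_bar [ 405.3 -199.9   12.3] 0.71
{'mtx': array([[332.64394392,   0.        , 320.32798179],
       [  0.        , 332.64394392, 200.72554889],
       [  0.        ,   0.        ,   1.        ]]), 'mount': array([[-1.06054188e-03, -9.70098795e-01, -2.42708062e-01,
         6.65718446e+01],
       [ 9.99998986e-01, -1.25953831e-03,  6.64731905e-04,
        -6.73237204e-01],
       [-9.50555722e-04, -2.42707111e-01,  9.70099147e-01,
        -1.61797822e+02],
       [ 0.00000000e+00,  0.00000000e+00,  0.00000000e+00,
         1.00000000e+00]])}
```

View pics/top0.png

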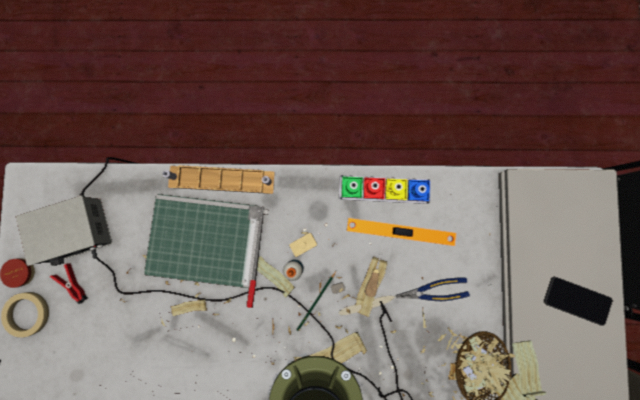

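View pics/scene0.png

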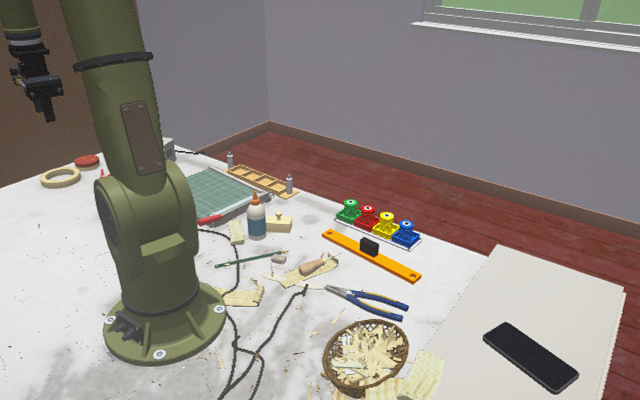

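The top view shows, from left to right, green (351,188), red (374,186), yellow (397,188) and blue (420,188) cups. The carrier spans u 168–275 at v≈180 and the bar u 347–457 at v≈231. The scene view agrees. The next step is a look with the wrist camera from close up.

```bash
cat > h.py <<'E'
from workcell import r, optics
import numpy as np, cv2
def go(x,y,z,deg=0):
    """print move in tool units to world TCP pose; deg = world angle of tool y axis"""
    o=r.get_obs(); R=np.array(o['orientation']); p=np.array(o['eef_pos'])
    s=R.T@(np.array([x,y,z])-p)/25
    a=np.degrees(np.arctan2(R[1,1],R[0,1])); sp=np.radians((a-deg+180)%360-180)
    print('t',round(o['time_s'],2),'at',np.round(p,1),'ang',round(a,2),'-> ',np.round(s,3),'spin',round(sp,4)); return s,sp
def cam(name):
    k=optics.get_calibration(name)
    if name!='wrist': return k['mtx'],np.array(k['eye']),np.array(k['orientation'])
    o=r.get_obs(); R=np.array(o['orientation']); M=k['mount']
    return k['mtx'],R@M[:3,3]+o['eef_pos'],R@M[:3,:3]
def snap(name,fn=None):
    C=cam(name); p,d=optics.snapshot(name)
    if fn: cv2.imwrite('pics/'+fn,p[:,:,::-1])
    return p,d,C
def cloud(d,C):
    K,e,R=C; v,u=np.mgrid[:400,:640]
    P=np.stack([(u-K[0,2])/K[0,0]*d,(v-K[1,2])/K[1,1]*d,d],-1)
    W=P@R.T+e; W[d<=0]=np.nan; return W
def atz(u,v,z,C):
    K,e,R=C; ray=R@np.array([(u-K[0,2])/K[0,0],(v-K[1,2])/K[1,1],1]); return e+ray*(z-e[2])/ray[2]
E
python3 -c "
from h import *
go(520,200,260,0)"
```

```text
t 0.45 at [164.5 628.8 222.5] ang 75.34 ->  [-18.097 -12.997  -1.498] spin 1.315
```

>>> {"op": "carry_out", "data": {"series": [100, -18.1, -13, -1.5, 1.315, 100, -18.1, -13, -1.5, 1.315, 100, -18.1, -13, -1.5, 1.315, 100, -18.1, -13, -1.5, 1.315, 100, -18.1, -13, -1.5, 1.315, 100, -18.1, -13, -1.5, 1.315, 100, -18.1, -13, -1.5, 1.315, 100, -18.1, -13, -1.5, 1.315]}}

```text
time_s: 1.45
eef_pos: [483.9, 243.2, 256.7]
orientation: [[0.001, 1.0, 0.001], [1.0, -0.001, 0.001], [0.001, 0.001, -1.0]]
wrist_force: [0.6, 0.3, 0.1]
grip_width: 86.9
grip_force: 0.0
```

>>> {"op": "carry_out", "data": {"series": [100, 0, 0, 0, 0, 100, 0, 0, 0, 0]}}

```text
time_s: 1.7
eef_pos: [482.6, 245.2, 256.2]
orientation: [[0.0, 1.0, -0.0], [1.0, -0.0, 0.001], [0.001, -0.0, -1.0]]
wrist_force: [-0.3, 0.1, -1.5]
grip_width: 87.0
grip_force: 0.0
```

```bash
python3 -c "
from h import *
go(520,200,260,0)"
```

```text
t 1.7 at [482.6 245.2 256.2] ang -0.01 ->  [-1.807  1.497 -0.155] spin -0.0002
```

```bash
python3 - <<'E'
from h import *
p,d,C=snap('wrist','w1.png'); W=cloud(d,C); np.savez('w1.npz',p=p,d=d,W=W,K=C[0],e=C[1],R=C[2])
for x in optics.recognise('carrier','wrist')[:2]: print(np.round(x['location'],1),x['score'])
E
```

```text
[535.1 265.9   2. ] 0.73
```

View pics/w1.png

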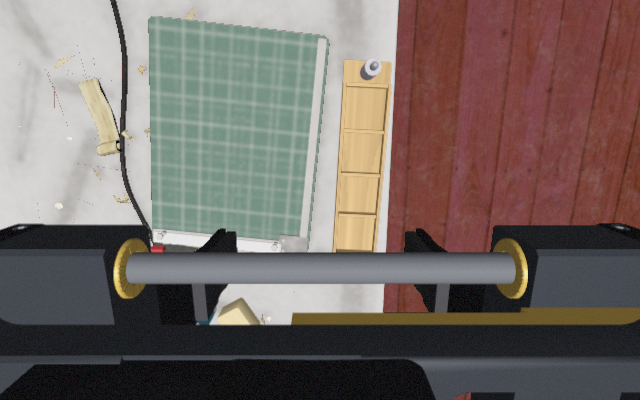

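The wrist picture shows the carrier at u 335–390, with its left post at (372,66); the gripper hides everything below v≈225. I need to stand further right to see the whole of it.

>>> {"op": "carry_out", "data": {"series": [100, -2.4, 0.3, 0, 0, 100, -4.8, 0.6, 0, 0, 100, -4.8, 0.6, 0, 0, 100, -4.8, 0.6, 0, 0]}}

```text
time_s: 2.3
eef_pos: [497.3, 126.5, 256.2]
orientation: [[-0.002, 1.0, -0.0], [1.0, 0.002, 0.001], [0.001, -0.0, -1.0]]
wrist_force: [-0.1, 1.0, 0.4]
grip_width: 86.9
grip_force: 0.0
```

```bash
python3 - <<'E'
from h import *
p,d,C=snap('wrist','w2.png'); W=cloud(d,C); np.savez('w2.npz',p=p,d=d,W=W,K=C[0],e=C[1],R=C[2])
# carrier walls/top: points z 12..22 and posts z>45, away from the gripper
m=(W[...,2]>11)&(W[...,2]<22)&(W[...,0]>470)&(d>300)
m2=(W[...,2]>40)&(W[...,2]<75)&(d>200)
for mm in (m,m2):
    n,l,s,c=cv2.connectedComponentsWithStats(mm.astype(np.uint8))
    for i in range(1,n):
        if s[i,4]>15: print(s[i],np.round(np.nanmean(W[l==i],0),1),np.round(np.nanmin(W[l==i],0)),np.round(np.nanmax(W[l==i],0)))
E
```

```text
[298   0  12 122 409] [476.2 259.8  18.8] [470. 188.  11.] [484. 317.  22.]
[ 322    0   60  166 1967] [530.9 230.3  16.9] [498. 136.  11.] [562. 316.  21.]
[336 168  13   7  19] [521.3 131.   16.6] [516. 125.  12.] [530. 133.  22.]
[315 305  37   7 207] [513.  -57.1  17.3] [489. -60.  11.] [538. -55.  22.]
[ 76 144  63  18 794] [257.  154.   45.7] [227. 144.  40.] [290. 164.  53.]
[338 171  16  17 212] [524.1 125.7  53.1] [516. 116.  41.] [533. 133.  67.]
[149 218  39  34 629] [328.1  66.2  58.9] [303.  42.  40.] [337.  77.  75.]
```

View pics/w2.png

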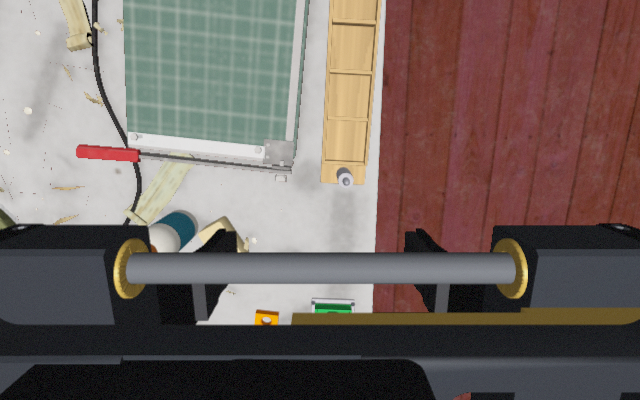

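The carrier's right post shows at (345,178) here, and the left one came in the previous view, so I can fit both ends.

```bash
python3 - <<'E'
from h import *
P=[]
for f,yr in (('w1.npz',(320,420)),('w2.npz',(90,160))):
    D=np.load(f); W=D['W']; d=D['d']; C=(D['K'],D['e'],D['R'])
    b=(W[...,0]>490)&(W[...,0]<575)&(W[...,1]>yr[0])&(W[...,1]<yr[1])
    for lo,hi in ((48,56),(60,70)):
        m=b&(W[...,2]>lo)&(W[...,2]<hi); q=W[m]
        print(f,lo,m.sum(),np.round(q.mean(0),1),'mid',np.round((q.min(0)+q.max(0))/2,1),np.round(np.ptp(q,0),1))
    m=(W[...,2]>14)&(W[...,2]<22)&(W[...,0]>495)&(W[...,1]>90)&(d>300)
    P.append(W[m])
    c=cv2.minAreaRect(W[m][:,:2].astype(np.float32)); print(c)
    cv2.imwrite('pics/crop_%s.png'%f[:2],cv2.resize(D['p'][40:100,340:400] if f[1]=='1' else D['p'][155:205,315:375],None,fx=6,fy=6,interpolation=cv2.INTER_NEAREST)[:,:,::-1])
q=np.concatenate(P)[:,:2].astype(np.float32); print(cv2.minAreaRect(q),len(q))
# wood-colour footprint lines
a=np.load('w1.npz')['p'],np.load('w2.npz')['p']
i=np.hstack([cv2.resize(a[0][40:110,330:400],None,fx=5,fy=5),cv2.resize(a[1][140:210,310:380],None,fx=5,fy=5)]); cv2.imwrite('pics/posts.png',i[:,:,::-1])
E
```

```text
w1.npz 48 193 [535.6 361.5  51.6] mid [536.1 361.6  51.6] [16.8 17.   7.2]
w1.npz 60 50 [535.8 361.6  63.2] mid [536.1 361.9  63.2] [7.1 7.5 6.3]
((530.9119262695312, 253.50106811523438), (223.90794372558594, 56.374263763427734), 87.17450714111328)
w2.npz 48 150 [524.3 125.3  51.3] mid [524.5 124.9  51.7] [16.9 16.8  6.9]
w2.npz 60 41 [524.2 124.8  62.9] mid [524.3 124.2  63.4] [6.6 7.  6.3]
((529.447998046875, 222.0860595703125), (190.24337768554688, 56.15790557861328), 87.14540100097656)
((530.560791015625, 246.2020721435547), (238.52041625976562, 56.37741470336914), 87.16618347167969) 3631
```

View pics/posts.png

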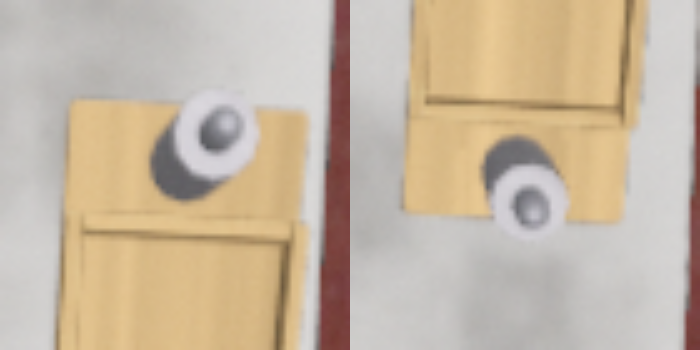

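Both posts are sharp in the two crops. They are at L (535.9,361.6) and R (524.3,124.9), so the carrier yaw is −2.8° and its centre is (530.1,243.2). The cups and bar come next, from two views.

>>> {"op": "carry_out", "data": {"series": [100, -2.4, 0, 0, 0, 100, -4.9, -0.3, 0, 0, 100, -7.4, -0.6, 0, 0, 100, -9.9, -0.7, 0, 0, 100, -11, -0.7, 0, 0, 100, -11, -0.7, 0, 0, 100, -11, -0.7, 0, 0]}}

```text
time_s: 3.22
eef_pos: [481.0, -147.6, 255.9]
orientation: [[-0.004, 1.0, -0.0], [1.0, 0.004, 0.001], [0.001, -0.0, -1.0]]
wrist_force: [-0.4, -0.1, -0.3]
grip_width: 86.9
grip_force: 0.0
```

```bash
python3 - <<'E'
from h import *
p,d,C=snap('wrist','w3.png'); W=cloud(d,C); np.savez('w3.npz',p=p,d=d,W=W,K=C[0],e=C[1],R=C[2])
E
```

>>> {"op": "carry_out", "data": {"series": [100, -2, 0, 0, 0, 100, -4, 0, 0, 0, 100, -6, 0, 0, 0, 100, -6, 0, 0, 0, 100, -6, 0, 0, 0]}}

```text
time_s: 3.9
eef_pos: [481.3, -298.1, 255.6]
orientation: [[-0.003, 1.0, -0.001], [1.0, 0.003, 0.001], [0.001, -0.001, -1.0]]
wrist_force: [-0.5, 0.6, 0.2]
grip_width: 86.6
grip_force: 0.0
```

```bash
python3 - <<'E'
from h import *
p,d,C=snap('wrist','w4.png'); W=cloud(d,C); np.savez('w4.npz',p=p,d=d,W=W,K=C[0],e=C[1],R=C[2])
for f in ('w3.npz','w4.npz'):
    D=np.load(f); W=D['W']; d=D['d']; print(f)
    for lo,hi in ((48,58),(34,46)):
        m=((W[...,2]>lo)&(W[...,2]<hi)&(W[...,0]>350)&(W[...,1]<0)&(d>200)).astype(np.uint8)
        n,l,s,c=cv2.connectedComponentsWithStats(m)
        for i in range(1,n):
            q=W[l==i]
            if len(q)>60: print(lo,len(q),s[i,:4],np.round(q.mean(0),1),'mid',np.round((q.min(0)+q.max(0))/2,1),np.round(np.ptp(q,0),1),cv2.minAreaRect(q[:,:2].astype(np.float32))[2])
    h=cv2.cvtColor(D['p'],cv2.COLOR_RGB2HSV); m=(h[...,0]>8)&(h[...,0]<20)&(h[...,1]>190)&(W[...,2]<16)&(W[...,0]<470)
    q=W[m]; print('bar',len(q)); 
    if len(q)>50: print(cv2.minAreaRect(q[:,:2].astype(np.float32)),q.min(0),q.max(0))
a=np.load('w3.npz')['p'];b=np.load('w4.npz')['p']
cv2.imwrite('pics/w34.png',np.vstack([a[:280],b[:280]])[:,:,::-1])
E
```

```text
w3.npz
48 792 [336 103  32  32] [512.8 -82.9  52.6] mid [513.2 -83.   52.4] [33.4 32.2  5.9] 89.82546997070312
48 722 [335 150  31  31] [ 512.6 -132.5   52.5] mid [ 512.8 -132.9   51.7] [33.2 33.6  6.7] 46.06716537475586
48 652 [333 198  29  29] [ 510.4 -186.8   52.4] mid [ 510.7 -187.3   51.4] [32.2 32.8  6.6] 1.463313102722168
48 170 [329 243  26   9] [ 505.3 -230.3   51.9] mid [ 505.2 -230.    51.3] [29.5  9.7  6.4] 0.7971627712249756
34 541 [250 202  18  37] [ 406.4 -200.1   40. ] mid [ 406.1 -201.1   38.3] [21.7 44.2  8.6] 82.94219207763672
34 78 [328 240  26  12] [ 503.4 -229.3   39.6] mid [ 504.9 -233.2   39.7] [30.6 14.7 10.6] 8.867720603942871
bar 123
((406.3230285644531, -201.5726318359375), (253.53907775878906, 30.016183853149414), 82.93092346191406) [ 382.81493707 -327.44007322    2.22818035] [428.00294185 -75.67239705  15.6373395 ]
w4.npz
48 954 [337   0  34  34] [ 512.6 -134.2   52.7] mid [ 513.  -134.8   52.2] [33.1 30.1  8.1] 89.97421264648438
48 880 [334  56  33  35] [ 510.5 -187.7   52.6] mid [ 510.7 -187.5   52.1] [33.2 33.5  7.4] 18.675148010253906
48 773 [329 111  31  32] [ 505.5 -241.9   52.6] mid [ 505.6 -241.8   52. ] [32.4 32.6  5.6] 0.7317727208137512
48 4120 [215 291 165  33] [ 440.7 -456.6   51. ] mid [ 451.7 -460.8   50.8] [202.9  44.2   5.5] 0.285706490278244
34 65 [337  21  27  16] [ 508.5 -145.8   38.9] mid [ 510.5 -142.7   39.9] [27.1 13.2 11.8] 73.10993957519531
34 717 [243  67  20  43] [ 406.7 -201.5   40.3] mid [ 406.3 -201.6   38.6] [21.8 43.4  8.2] 82.80238342285156
34 534 [224 288 158  24] [ 465.9 -441.    41.5] mid [ 459.5 -456.6   40. ] [197.   36.2  11.9] 80.05387115478516
bar 121
((403.5697326660156, -220.645263671875), (218.27603149414062, 32.02818298339844), 82.70207214355469) [ 382.91150473 -330.88628496    5.00942369] [ 433.25679824 -114.41780157   15.43137847]
```

View pics/w34.png

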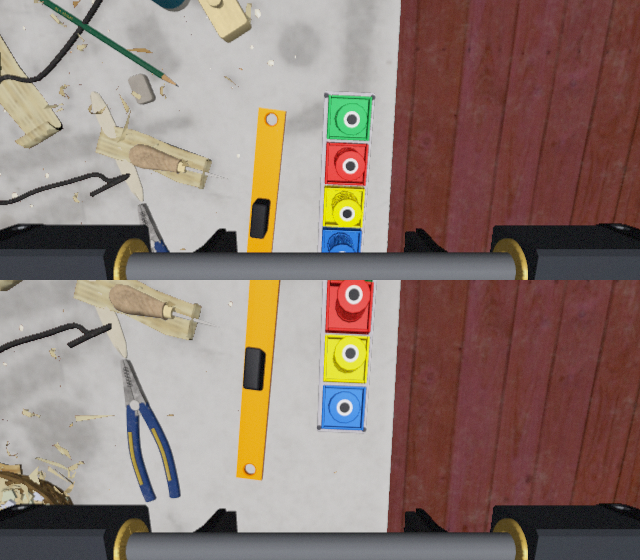

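The upper half shows all spools: green (352,119), red (350,165), yellow (347,213), and blue at the lower edge. The lower half shows blue (344,407) and the bar with its block at (254,368). Both views give matching positions.

```bash
cat > plan.py <<'E'
from h import *
G={'g':(513.0,-83.0),'r':(512.8,-133.3),'y':(510.6,-187.3),'b':(505.5,-241.9)}
c=np.array([530.1,243.2]); ty=np.array([.9988,-.049]); tx=np.array([.049,.9988])
Pk={k:c+s*tx for k,s in zip('gryb',(-78,-26,26,78))}
if __name__=='__main__':
    go(*G['g'],110,-2.8)
    for k in 'gryb':
        d=Pk[k]-G[k]; print(k,'to pocket tx,ty',np.round([d@tx/25,d@ty/25],3))
    for a,b in ('gr','ry','yb'):
        d=G[b]-Pk[a]; print(a,'pocket ->',b,np.round([d@tx/25,d@ty/25],3))
E
python3 plan.py
```

```text
t 3.95 at [ 481.4 -297.7  255.7] ang 0.21 ->  [8.574 1.296 5.841] spin 0.0526
g to pocket tx,ty [9.946 0.044]
r to pocket tx,ty [14.036 -0.047]
y to pocket tx,ty [18.278 -0.065]
b to pocket tx,ty [22.549  0.032]
g pocket -> r [-11.956   0.047]
r pocket -> y [-16.198   0.065]
y pocket -> b [-20.469  -0.032]
```

>>> {"op": "carry_out", "data": {"series": [60, 1.8, 0.3, 1.2, 0.0526, 60, 3.6, 0.6, 2.4, 0.0526, 60, 5.4, 0.9, 3.6, 0.0526, 60, 7.2, 1.1, 4.8, 0.0526, 60, 8.57, 1.3, 5.84, 0.0526, 60, 8.57, 1.3, 5.84, 0.0526, 60, 8.57, 1.3, 5.84, 0.0526], "grip_force": 15}}

```text
time_s: 4.82
eef_pos: [513.2, -85.2, 110.7]
orientation: [[0.05, 0.999, 0.001], [0.999, -0.05, 0.0], [0.0, 0.001, -1.0]]
wrist_force: [-0.5, -0.7, 0.6]
grip_width: 52.5
grip_force: 0.0
```

```bash
python3 -c "
from plan import *
go(*G['g'],28,-2.8)"
```

```text
t 4.83 at [513.2 -85.2 110.7] ang -2.89 ->  [ 0.086 -0.014  3.308] spin -0.0015
```

Go down, grip, lift 82 mm.

>>> {"op": "carry_out", "data": {"series": [60, 0.05, 0, 1.6, 0, 60, 0.05, 0, 2.8, 0, 60, 0.05, 0, 3.3, 0, 60, 0.05, 0, 3.3, 0, 0, 0.05, 0, 3.3, 0, 0, 0.05, 0, 3.3, 0, 0, 0.05, 0, 3.3, 0, 0, 0.05, 0, 3.3, 0]}}

```text
time_s: 5.82
eef_pos: [513.8, -84.7, 28.4]
orientation: [[0.052, 0.999, 0.002], [0.999, -0.052, 0.0], [0.0, 0.002, -1.0]]
wrist_force: [0.0, -0.2, 4.5]
grip_width: 32.7
grip_force: 15.0
```

>>> {"op": "carry_out", "data": {"series": [0, 0, 0, -0.8, 0, 0, 0, 0, -2, 0, 0, 0, 0, -3.3, 0, 0, 0, 0, -3.3, 0, 0, 0, 0, -3.3, 0]}}

```text
time_s: 6.45
eef_pos: [512.2, -84.4, 109.3]
orientation: [[0.052, 0.999, -0.001], [0.999, -0.052, 0.0], [0.0, -0.001, -1.0]]
wrist_force: [-0.3, 0.7, -0.1]
grip_width: 32.5
grip_force: 15.0
```

```bash
python3 -c "
from plan import *
go(*Pk['g'],110,-2.8)"
```

```text
t 6.45 at [512.2 -84.4 109.3] ang -3.0 ->  [10.003  0.039 -0.024] spin -0.0034
```

>>> {"op": "carry_out", "data": {"series": [0, 1.4, 0, 0, 0, 0, 3.2, 0, 0, 0, 0, 5, 0, 0, 0, 0, 6.8, 0, 0, 0, 0, 8.6, 0, 0, 0, 0, 9.6, 0, 0, 0, 0, 10, 0, 0, 0, 0, 10, 0, 0, 0]}}

```text
time_s: 7.45
eef_pos: [525.5, 164.5, 109.1]
orientation: [[0.052, 0.999, -0.002], [0.999, -0.052, -0.001], [-0.001, -0.001, -1.0]]
wrist_force: [0.2, 0.5, -0.3]
grip_width: 32.3
grip_force: 15.0
```

>>> {"op": "carry_out", "data": {"series": [0, 0, 0, 0, 0, 0, 0, 0, 1.2, 0, 0, 0, 0, 2.3, 0, 0, 0, 0, 3, 0, 0, 0, 0, 3.32, 0, 0, 0, 0, 3.32, 0]}}

```text
time_s: 8.2
eef_pos: [526.2, 164.6, 27.2]
orientation: [[0.053, 0.999, -0.0], [0.999, -0.053, -0.0], [-0.0, -0.0, -1.0]]
wrist_force: [-0.3, 0.2, 0.5]
grip_width: 32.5
grip_force: 15.0
```

```bash
python3 -c "
from plan import *
go(*Pk['g'],25.5,-2.8); go(*G['r'],110,-2.8); o=r.get_obs(); print(o['wrist_force'],o['grip_width'])"
```

```text
t 8.2 at [526.2 164.6  27.2] ang -3.05 ->  [0.028 0.001 0.066] spin -0.0043
t 8.2 at [526.2 164.6  27.2] ang -3.05 ->  [-11.928   0.097  -3.311] spin -0.0043
[-0.3379832   0.21821123  0.54390064] 32.515798784927874
```

>>> {"op": "carry_out", "data": {"series": [0, 0, 0, 0.06, 0, 60, 0, 0, 0.06, 0, 60, 0, 0, 0.06, 0, 60, 0, 0, 0.06, 0, 60, 0, 0, -0.8, 0, 60, 0, 0, -2.2, 0, 60, 0, 0, -3.3, 0, 60, 0, 0, -3.3, 0]}}

```text
time_s: 9.2
eef_pos: [527.9, 165.6, 112.1]
orientation: [[0.053, 0.999, 0.004], [0.999, -0.053, 0.003], [0.003, 0.004, -1.0]]
wrist_force: [-0.2, -0.4, -0.5]
grip_width: 52.4
grip_force: 0.0
```

>>> {"op": "carry_out", "data": {"series": [60, -2, 0, 0, 0, 60, -4.2, 0, 0, 0, 60, -6.5, 0, 0, 0, 60, -8.8, 0, 0, 0, 60, -10.9, 0.1, 0, 0, 60, -11.93, 0.1, 0, 0, 60, -11.93, 0.1, 0, 0, 60, -11.93, 0.1, 0, 0]}}

```text
time_s: 10.2
eef_pos: [512.7, -131.5, 108.9]
orientation: [[0.051, 0.999, -0.001], [0.999, -0.051, 0.001], [0.001, -0.001, -1.0]]
wrist_force: [0.0, 1.1, -1.5]
grip_width: 52.6
grip_force: 0.0
```

```bash
python3 -c "
from plan import *
go(*G['r'],28,-2.8)"
```

```text
t 10.2 at [ 512.7 -131.5  108.9] ang -2.94 ->  [-0.072  0.014  3.236] spin -0.0025
```

>>> {"op": "carry_out", "data": {"series": [60, -0.07, 0, 1.6, 0, 60, -0.07, 0, 2.8, 0, 60, -0.07, 0, 3.25, 0, 60, -0.07, 0, 3.25, 0, 0, -0.07, 0, 3.25, 0, 0, -0.07, 0, 3.25, 0, 0, -0.07, 0, 3.25, 0, 0, -0.07, 0, 3.25, 0]}}

```text
time_s: 11.2
eef_pos: [513.5, -134.8, 29.2]
orientation: [[0.053, 0.999, 0.002], [0.999, -0.053, 0.0], [0.0, 0.002, -1.0]]
wrist_force: [-0.1, 0.4, 4.7]
grip_width: 32.3
grip_force: 15.0
```

>>> {"op": "carry_out", "data": {"series": [0, 0, 0, -0.8, 0, 0, 0, 0, -2, 0, 0, 0, 0, -3.3, 0, 0, 0, 0, -3.3, 0, 0, 0, 0, -3.3, 0]}}

```text
time_s: 11.82
eef_pos: [512.4, -134.6, 110.8]
orientation: [[0.053, 0.999, -0.0], [0.999, -0.053, 0.001], [0.001, -0.0, -1.0]]
wrist_force: [0.9, 0.3, -0.9]
grip_width: 32.6
grip_force: 15.0
```

>>> {"op": "carry_out", "data": {"series": [0, 1.4, 0, 0, 0, 0, 3.5, 0, 0, 0, 0, 5.8, 0, 0, 0, 0, 8.1, 0, 0, 0, 0, 10.4, 0, 0, 0, 0, 12.4, 0, 0, 0, 0, 13.6, 0, 0, 0, 0, 14.04, -0.05, 0, 0]}}

```text
time_s: 12.82
eef_pos: [528.7, 217.6, 109.4]
orientation: [[0.049, 0.999, -0.002], [0.999, -0.049, -0.002], [-0.002, -0.002, -1.0]]
wrist_force: [-0.0, -1.0, -0.9]
grip_width: 32.8
grip_force: 15.0
```

```bash
python3 - <<'E'
from plan import *
go(*Pk['r'],25.5,-2.8)
p,d,C=snap('top','t1.png')
cv2.imwrite('pics/t1c.png',cv2.resize(p[140:250,130:470],None,fx=2.3,fy=2.3)[:,:,::-1])
E
```

```text
t 12.82 at [528.7 217.6 109.4] ang -2.83 ->  [-0.007  0.012  3.355] spin -0.0006
```

View pics/t1c.png

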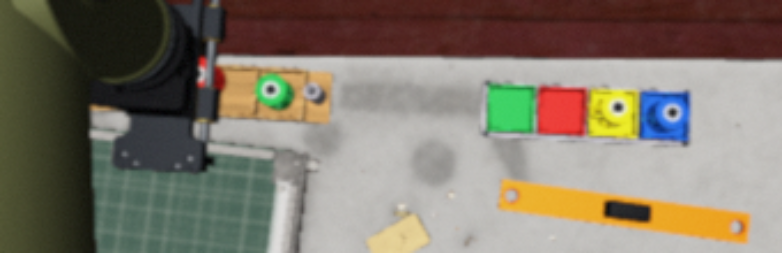

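The crop shows green upright in the rightmost pocket at (272,90) and red in the gripper, so I'll continue.

>>> {"op": "carry_out", "data": {"series": [0, 0, 0, 0, 0, 0, 0, 0, 1.2, 0, 0, 0, 0, 2.3, 0, 0, 0, 0, 3, 0, 0, 0, 0, 3.34, 0, 0, 0, 0, 3.34, 0, 0, 0, 0, 3.34, 0]}}

```text
time_s: 13.75
eef_pos: [530.8, 216.0, 28.3]
orientation: [[0.053, 0.999, 0.001], [0.999, -0.053, 0.001], [0.001, 0.001, -1.0]]
wrist_force: [0.4, -0.5, -0.1]
grip_width: 32.7
grip_force: 15.0
```

>>> {"op": "carry_out", "data": {"series": [60, 0, 0, 0, 0, 60, 0, 0, 0, 0, 60, 0, 0, 0, 0, 60, 0, 0, -0.8, 0, 60, 0, 0, -2.2, 0, 60, 0, 0, -3.3, 0, 60, 0, 0, -3.3, 0]}}

```text
time_s: 14.62
eef_pos: [532.3, 216.7, 113.8]
orientation: [[0.053, 0.999, 0.005], [0.999, -0.053, 0.004], [0.004, 0.005, -1.0]]
wrist_force: [1.2, 0.3, -0.5]
grip_width: 52.2
grip_force: 0.0
```

>>> {"op": "carry_out", "data": {"series": [60, -2, 0, 0, 0, 60, -4.4, 0, 0, 0, 60, -6.8, 0, 0, 0, 60, -9.2, 0, 0, 0, 60, -11.6, 0, 0, 0, 60, -14, 0, 0, 0, 60, -15.8, 0.06, 0, 0, 60, -16.2, 0.06, 0, 0]}}

```text
time_s: 15.62
eef_pos: [508.9, -192.7, 110.0]
orientation: [[0.059, 0.998, -0.0], [0.998, -0.059, -0.001], [-0.001, -0.0, -1.0]]
wrist_force: [0.1, 0.5, -1.3]
grip_width: 51.8
grip_force: 0.0
```

>>> {"op": "carry_out", "data": {"series": [60, 0, 0, 0, 0, 60, 0, 0, 0, 0]}}

```text
time_s: 15.88
eef_pos: [510.5, -186.6, 109.6]
orientation: [[0.05, 0.999, -0.0], [0.999, -0.05, 0.001], [0.001, -0.001, -1.0]]
wrist_force: [-0.6, 0.2, 0.5]
grip_width: 52.4
grip_force: 0.0
```

```bash
python3 -c "
from plan import *
go(*G['y'],28,-2.8)"
```

```text
t 15.88 at [ 510.5 -186.6  109.6] ang -2.86 ->  [-0.033  0.006  3.263] spin -0.001
```

>>> {"op": "carry_out", "data": {"series": [60, 0, 0, 1.6, 0, 60, 0, 0, 2.8, 0, 60, 0, 0, 3.26, 0, 60, 0, 0, 3.26, 0, 0, 0, 0, 3.26, 0, 0, 0, 0, 3.26, 0, 0, 0, 0, 3.26, 0, 0, 0, 0, 3.26, 0]}}

```text
time_s: 16.88
eef_pos: [511.0, -188.9, 29.1]
orientation: [[0.053, 0.999, 0.002], [0.999, -0.053, -0.0], [0.0, 0.002, -1.0]]
wrist_force: [1.2, 0.9, 3.5]
grip_width: 32.3
grip_force: 15.0
```

>>> {"op": "carry_out", "data": {"series": [0, 0, 0, -0.8, 0, 0, 0, 0, -2, 0, 0, 0, 0, -3.3, 0, 0, 0, 0, -3.3, 0, 0, 0, 0, -3.3, 0]}}

```text
time_s: 17.5
eef_pos: [509.9, -188.4, 110.8]
orientation: [[0.052, 0.999, -0.0], [0.999, -0.052, 0.001], [0.001, -0.0, -1.0]]
wrist_force: [-0.0, 0.5, -0.6]
grip_width: 32.6
grip_force: 15.0
```

>>> {"op": "carry_out", "data": {"series": [0, 1.4, 0, 0, 0, 0, 3.5, 0, 0, 0, 0, 5.8, 0, 0, 0, 0, 8.1, 0, 0, 0, 0, 10.4, 0, 0, 0, 0, 12.7, 0, 0, 0, 0, 15, 0, 0, 0, 0, 16.8, -0.05, 0, 0]}}

```text
time_s: 18.5
eef_pos: [529.7, 233.2, 109.4]
orientation: [[0.051, 0.999, -0.002], [0.999, -0.051, -0.001], [-0.001, -0.002, -1.0]]
wrist_force: [-0.4, 0.1, 0.3]
grip_width: 32.7
grip_force: 15.0
```

>>> {"op": "carry_out", "data": {"series": [0, 1.2, 0, 0, 0, 0, 1.47, 0, 0, 0, 0, 1.47, 0, 0, 0, 0, 1.47, 0, 0, 0]}}

```text
time_s: 19.0
eef_pos: [533.6, 264.8, 111.0]
orientation: [[0.056, 0.998, 0.0], [0.998, -0.056, -0.001], [-0.001, 0.0, -1.0]]
wrist_force: [0.3, -0.5, -1.4]
grip_width: 32.9
grip_force: 15.0
```

```bash
python3 -c "
from plan import *
go(*Pk['y'],25.5,-2.8)"
```

```text
t 19.0 at [533.6 264.8 111. ] ang -3.21 ->  [ 0.171 -0.097  3.419] spin -0.0071
```

>>> {"op": "carry_out", "data": {"series": [0, 0.15, -0.05, 0, 0, 0, 0.15, -0.05, 1.2, 0, 0, 0.15, -0.05, 2.3, 0, 0, 0.15, -0.05, 3, 0, 0, 0.15, -0.05, 3.4, 0, 0, 0.15, -0.05, 3.4, 0, 0, 0.15, -0.05, 3.4, 0]}}

```text
time_s: 19.88
eef_pos: [532.5, 271.5, 26.5]
orientation: [[0.053, 0.999, 0.001], [0.999, -0.053, 0.001], [0.001, 0.001, -1.0]]
wrist_force: [0.1, -0.7, -0.6]
grip_width: 32.3
grip_force: 15.0
```

>>> {"op": "carry_out", "data": {"series": [60, 0, 0, 0, 0, 60, 0, 0, 0, 0, 60, 0, 0, 0, 0, 60, 0, 0, -0.8, 0, 60, 0, 0, -2.2, 0, 60, 0, 0, -3.3, 0, 60, 0, 0, -3.3, 0]}}

```text
time_s: 20.75
eef_pos: [534.1, 272.2, 112.3]
orientation: [[0.053, 0.999, 0.005], [0.999, -0.053, 0.004], [0.004, 0.005, -1.0]]
wrist_force: [0.4, -0.2, -1.2]
grip_width: 52.2
grip_force: 0.0
```

>>> {"op": "carry_out", "data": {"series": [60, -2, 0, 0, 0, 60, -4.4, 0, 0, 0, 60, -6.8, 0, 0, 0, 60, -9.2, 0, 0, 0, 60, -11.6, 0, 0, 0, 60, -14, 0, 0, 0, 60, -16.4, -0.05, 0, 0, 60, -18.6, -0.05, 0, 0]}}

```text
time_s: 21.75
eef_pos: [505.5, -194.9, 108.3]
orientation: [[0.053, 0.999, 0.0], [0.999, -0.053, 0.001], [0.001, 0.0, -1.0]]
wrist_force: [1.0, 0.3, -0.0]
grip_width: 52.0
grip_force: 0.0
```

>>> {"op": "carry_out", "data": {"series": [60, -1.5, 0, 0, 0, 60, -1.87, 0, 0, 0, 60, -1.87, 0, 0, 0, 60, -1.87, 0, 0, 0]}}

```text
time_s: 22.25
eef_pos: [504.2, -237.6, 108.1]
orientation: [[0.05, 0.999, -0.0], [0.999, -0.05, 0.001], [0.001, -0.0, -1.0]]
wrist_force: [-0.2, -0.1, -0.5]
grip_width: 51.9
grip_force: 0.0
```

```bash
python3 -c "
from plan import *
go(*G['b'],28,-2.8)"
```

```text
t 22.25 at [ 504.2 -237.6  108.1] ang -2.87 ->  [-0.174  0.062  3.202] spin -0.0012
```

>>> {"op": "carry_out", "data": {"series": [60, -0.15, 0.05, 0, 0, 60, -0.15, 0.05, 1.6, 0, 60, -0.15, 0.05, 2.8, 0, 60, -0.15, 0.05, 3.22, 0, 60, -0.15, 0.05, 3.22, 0, 0, -0.15, 0.05, 3.22, 0, 0, -0.15, 0.05, 3.22, 0, 0, -0.15, 0.05, 3.22, 0]}}

```text
time_s: 23.25
eef_pos: [505.6, -243.7, 28.7]
orientation: [[0.052, 0.999, 0.002], [0.999, -0.052, -0.0], [-0.0, 0.002, -1.0]]
wrist_force: [0.4, -0.5, 1.7]
grip_width: 32.4
grip_force: 15.0
```

>>> {"op": "carry_out", "data": {"series": [0, 0, 0, 0, 0, 0, 0, 0, -0.8, 0, 0, 0, 0, -2, 0, 0, 0, 0, -3.3, 0, 0, 0, 0, -3.3, 0, 0, 0, 0, -3.3, 0]}}

```text
time_s: 24.0
eef_pos: [504.5, -243.1, 110.3]
orientation: [[0.052, 0.999, -0.0], [0.999, -0.052, 0.001], [0.001, -0.0, -1.0]]
wrist_force: [-0.2, 0.8, -0.8]
grip_width: 32.4
grip_force: 15.0
```

>>> {"op": "carry_out", "data": {"series": [0, 1.4, 0, 0, 0, 0, 3.5, 0, 0, 0, 0, 5.8, 0, 0, 0, 0, 8.1, 0, 0, 0, 0, 10.4, 0, 0, 0, 0, 12.7, 0, 0, 0, 0, 15, 0, 0, 0, 0, 17.3, 0, 0, 0]}}

```text
time_s: 25.0
eef_pos: [526.5, 189.8, 109.2]
orientation: [[0.053, 0.999, -0.002], [0.999, -0.053, -0.001], [-0.001, -0.002, -1.0]]
wrist_force: [0.8, -0.9, -0.3]
grip_width: 32.5
grip_force: 15.0
```

>>> {"op": "carry_out", "data": {"series": [0, 2.2, 0, 0, 0, 0, 4.2, 0, 0, 0, 0, 5.2, 0, 0, 0, 0, 5.2, 0, 0, 0, 0, 5.2, 0, 0, 0]}}

```text
time_s: 25.62
eef_pos: [534.9, 315.1, 110.0]
orientation: [[0.056, 0.998, -0.0], [0.998, -0.056, -0.002], [-0.002, -0.0, -1.0]]
wrist_force: [0.0, -0.4, 0.1]
grip_width: 32.7
grip_force: 15.0
```

```bash
python3 -c "
from plan import *
go(*Pk['b'],25.5,-2.8)"
```

```text
t 25.62 at [534.9 315.1 110. ] ang -3.19 ->  [ 0.246 -0.051  3.381] spin -0.0068
```

>>> {"op": "carry_out", "data": {"series": [0, 0.14, -0.05, 0, 0, 0, 0.14, -0.05, 1.2, 0, 0, 0.14, -0.05, 2.3, 0, 0, 0.14, -0.05, 3, 0, 0, 0.14, -0.05, 3.37, 0, 0, 0.14, -0.05, 3.37, 0, 0, 0.14, -0.05, 3.37, 0]}}

```text
time_s: 26.5
eef_pos: [533.9, 322.2, 27.0]
orientation: [[0.053, 0.999, 0.001], [0.999, -0.053, 0.001], [0.001, 0.001, -1.0]]
wrist_force: [-0.1, 0.5, -0.4]
grip_width: 32.6
grip_force: 15.0
```

>>> {"op": "carry_out", "data": {"series": [60, 0, 0, 0, 0, 60, 0, 0, 0, 0, 60, 0, 0, 0, 0, 60, 0, 0, -0.8, 0, 60, 0, 0, -2.2, 0, 60, 0, 0, -4, 0, 60, 0, 0, -6, 0, 60, 0, 0, -8, 0]}}

```text
time_s: 27.5
eef_pos: [533.5, 321.5, 229.5]
orientation: [[0.053, 0.999, 0.001], [0.999, -0.053, 0.001], [0.001, 0.001, -1.0]]
wrist_force: [0.0, -0.1, -0.4]
grip_width: 52.0
grip_force: 0.0
```

>>> {"op": "carry_out", "data": {"series": [60, -2, 0, -1, 0, 60, -4, 0, -3, 0, 60, -5.5, 0, -4.5, 0, 60, -5.5, 0, -4.5, 0, 60, -5.5, 0, -4.5, 0, 60, -5.5, 0, -4.5, 0]}}

```text
time_s: 28.25
eef_pos: [525.2, 185.9, 337.5]
orientation: [[0.05, 0.999, -0.002], [0.999, -0.05, -0.001], [-0.001, -0.002, -1.0]]
wrist_force: [0.0, 0.6, -0.5]
grip_width: 52.5
grip_force: 0.0
```

```bash
python3 - <<'E'
from plan import *
go(406.3,-201.4,110,-7.1)
p,d,C=snap('wrist','w5.png'); W=cloud(d,C)
m=((W[...,2]>42)&(W[...,2]<70)&(W[...,0]>490)&(W[...,0]<580)&(W[...,1]>90)&(d>250)).astype(np.uint8)
n,l,s,c=cv2.connectedComponentsWithStats(m)
for i in range(1,n):
    q=W[l==i]
    if len(q)>40: print(len(q),s[i,:4],np.round(np.median(q,0),1),'mid',np.round((q.min(0)+q.max(0))/2,1),np.round(np.ptp(q,0),1))
E
```

```text
t 28.25 at [525.2 185.9 337.5] ang -2.88 ->  [-15.704  -3.955   9.122] spin 0.0737
200 [316  16  15  18] [535.9 359.9  51.8] mid [535.9 362.1  55.3] [17.2 17.7 23.8]
604 [309  44  27  29] [532.9 323.5  49.8] mid [532.8 323.6  48.5] [32.9 33.1  7.8]
541 [311  87  25  27] [531.5 272.8  49.7] mid [531.5 272.8  49.9] [31.5 32.7  5.7]
500 [312 130  25  26] [530.3 218.4  49.7] mid [530.1 218.4  49.5] [32.6 33.1  5.8]
458 [311 169  24  24] [525.7 167.7  49.5] mid [525.5 167.   48.7] [32.1 32.7  7.6]
137 [317 203  13  14] [524.4 127.1  51.4] mid [524.3 125.1  54.7] [17.  17.  23.5]
```

View pics/w5.png

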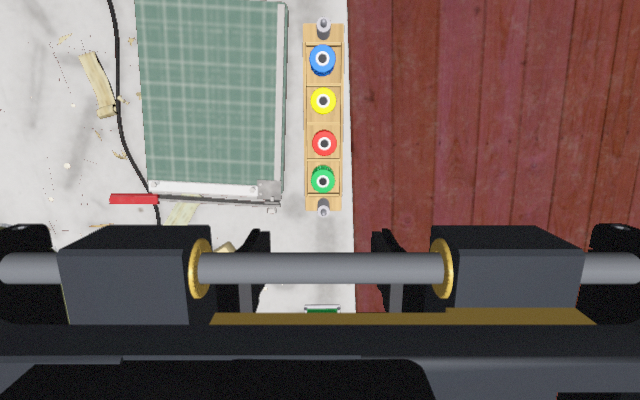

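Blue (322,59), yellow (323,101), red (324,143) and green (323,180) stand upright, one in each pocket, with tops at z 50. The bar is next.

>>> {"op": "carry_out", "data": {"series": [60, -2, -0.5, 1.1, 0.0737, 60, -4, -1, 2.2, 0.0737, 60, -6, -1.5, 3.3, 0.0737, 60, -8, -2, 4.4, 0.0737, 60, -10, -2.5, 5.6, 0.0737, 60, -12, -3, 6.8, 0.0737, 60, -14, -3.5, 8, 0.0737, 60, -15.7, -3.96, 9.12, 0.0737]}}

```text
time_s: 29.3
eef_pos: [405.7, -203.1, 109.4]
orientation: [[0.125, 0.992, 0.0], [0.992, -0.125, 0.001], [0.001, -0.0, -1.0]]
wrist_force: [1.7, -0.4, 0.1]
grip_width: 51.8
grip_force: 0.0
```

>>> {"op": "carry_out", "data": {"series": [60, 0, 0, 0, 0, 60, 0, 0, 0, 0, 60, 0, 0, 0, 0]}}

```text
time_s: 29.68
eef_pos: [407.7, -200.9, 111.1]
orientation: [[0.123, 0.992, 0.001], [0.992, -0.123, -0.0], [-0.0, 0.001, -1.0]]
wrist_force: [0.4, 0.3, 0.0]
grip_width: 51.9
grip_force: 0.0
```

```bash
python3 -c "
from plan import *
go(406.3,-201.4,15,-7.1)"
```

```text
t 29.68 at [ 407.7 -200.9  111.1] ang -7.06 ->  [-0.027 -0.056  3.843] spin 0.0008
```

>>> {"op": "carry_out", "data": {"series": [60, 0, -0.04, 1.6, 0, 60, 0, -0.04, 3, 0, 60, 0, -0.04, 3.82, 0, 60, 0, -0.04, 3.82, 0, 60, 0, -0.04, 3.82, 0]}}

```text
time_s: 30.3
eef_pos: [406.7, -201.9, 16.0]
orientation: [[0.125, 0.992, 0.001], [0.992, -0.125, -0.0], [0.0, 0.001, -1.0]]
wrist_force: [-0.5, 0.6, 0.2]
grip_width: 52.4
grip_force: 0.0
```

>>> {"op": "carry_out", "data": {"series": [0, 0, 0, 0, 0, 0, 0, 0, 0, 0, 0, 0, 0, 0, 0, 0, 0, 0, 0, 0, 0, 0, 0, 0, 0], "grip_force": 40}}

```text
time_s: 30.92
eef_pos: [405.9, -202.1, 15.2]
orientation: [[0.126, 0.992, 0.0], [0.992, -0.126, 0.0], [0.0, 0.0, -1.0]]
wrist_force: [0.2, 1.1, 1.4]
grip_width: 17.7
grip_force: 40.0
```

>>> {"op": "carry_out", "data": {"series": [0, 0, 0, -0.5, 0, 0, 0, 0, -1.5, 0, 0, 0, 0, -3, 0, 0, 0, 0, -4.6, 0, 0, 0, 0, -5.2, 0, 0, 0, 0, -5.2, 0, 0, 0, 0, -5.2, 0]}}

```text
time_s: 31.8
eef_pos: [404.7, -202.0, 144.0]
orientation: [[0.126, 0.992, -0.002], [0.992, -0.126, 0.0], [0.0, -0.002, -1.0]]
wrist_force: [-0.5, -0.1, -1.8]
grip_width: 17.6
grip_force: 40.0
```

```bash
python3 - <<'E'
from plan import *
o=r.get_obs(); P=np.array(o['eef_pos']); R=np.array(o['orientation'])
go(530.1,243.2,145,-2.8)
p,d,C=snap('wrist'); K,e,Rc=C; W=cloud(d,C)
L=(W-P)@R  # tool coords
h=cv2.cvtColor(p,cv2.COLOR_RGB2HSV); m=((h[...,0]>8)&(h[...,0]<22)&(h[...,1]>150)&(abs(L[...,2])<25)&(L[...,0]>10)&(L[...,0]<150)).astype(np.uint8)
ys,xs=np.where(m); print(m.sum(),xs.min(),xs.max(),ys.min(),ys.max())
q=L[m>0]; print('z top med',np.median(q[:,2]), cv2.minAreaRect(q[:,:2].astype(np.float32)),q.max(0))
A=np.c_[q[:,0],np.ones(len(q))]; print('z slope',np.linalg.lstsq(A,q[:,2],rcond=None)[0])
np.savez('w6.npz',p=p,d=d,K=K,e=e,R=Rc,P=P,T=R)
x0,x1,y0,y1=max(xs.min()-10,0),xs.max()+10,max(ys.min()-10,0),ys.max()+10
cr=p[y0:y1,x0:x1]; f=min(4,600/cr.shape[0]); cv2.imwrite('pics/bar.png',cv2.resize(cr,None,fx=f,fy=f)[:,:,::-1]); print(x0,y0,f)
E
```

```text
t 31.8 at [ 404.7 -202.   144. ] ang -7.25 ->  [18.298  2.728 -0.044] spin -0.0777
4350 285 356 0 241
z top med 5.691974166672986 ((64.55707550048828, -0.5689983367919922), (32.40623474121094, 109.21123504638672), 89.67296600341797) [119.20354969  15.94346928  13.30410848]
z slope [0.01104274 4.85574782]
275 0 2.3904382470119523
```

View pics/bar.png

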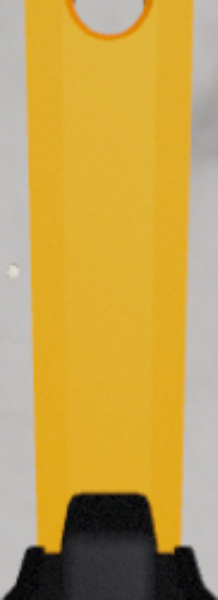

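The bar hangs straight in the grip. Its left hole is half visible at the top of the picture, with the near rim at about (321,15). I'll work out its offset in the tool frame.

```bash
python3 - <<'E'
from h import *
D=np.load('w6.npz'); P,T=D['P'],D['T']; C=(D['K'],D['e'],D['R'])
h=cv2.cvtColor(D['p'],cv2.COLOR_RGB2HSV); 
o=((h[...,0]>8)&(h[...,0]<25)&(h[...,1]>120))
# light-orange top face; hole rim pixels: first orange row per column in the hole
pts=[]
for u in range(300,345):
    col=o[:40,u]
    if not col[0] and col.any():
        v=np.argmax(col); pts.append((u,v))
print(pts)
for zt in (5.0,5.5):
    q=np.array([(T.T@(atz(u,v,P[2]-zt,C)-P))[:2] for u,v in pts])
    A=np.c_[2*q,np.ones(len(q))]; s=np.linalg.lstsq(A,(q**2).sum(1),rcond=None)[0]
    print(zt,'circle',s[:2],np.sqrt(s[2]+s[0]**2+s[1]**2),'rim min x',q[:,0].min())
E
```

```text
[(306, np.int64(4)), (307, np.int64(6)), (308, np.int64(8)), (309, np.int64(9)), (310, np.int64(10)), (311, np.int64(11)), (312, np.int64(12)), (313, np.int64(13)), (314, np.int64(13)), (315, np.int64(14)), (316, np.int64(14)), (317, np.int64(14)), (318, np.int64(14)), (319, np.int64(14)), (320, np.int64(15)), (321, np.int64(14)), (322, np.int64(14)), (323, np.int64(14)), (324, np.int64(14)), (325, np.int64(14)), (326, np.int64(13)), (327, np.int64(13)), (328, np.int64(12)), (329, np.int64(11)), (330, np.int64(11)), (331, np.int64(9)), (332, np.int64(8)), (333, np.int64(7)), (334, np.int64(5))]
5.0 circle [117.84285066  -0.52433654] 6.862627151032838 rim min x 110.77361672380836
5.5 circle [117.9988229   -0.52532765] 6.8831988470539285 rim min x 110.90839792889382
```

>>> {"op": "carry_out", "data": {"series": [0, 0.6, 0.1, 0, -0.01, 0, 1.8, 0.3, 0, -0.02, 0, 3.4, 0.5, 0, -0.03, 0, 5, 0.7, 0, -0.04, 0, 6.6, 1, 0, -0.05, 0, 8.2, 1.2, 0, -0.06, 0, 9.8, 1.4, 0, -0.07, 0, 11.4, 1.7, 0, -0.0777]}}

```text
time_s: 32.85
eef_pos: [483.1, 77.7, 144.0]
orientation: [[0.047, 0.999, -0.002], [0.999, -0.047, -0.001], [-0.001, -0.002, -1.0]]
wrist_force: [0.6, 0.0, -0.7]
grip_width: 18.0
grip_force: 40.0
```

```bash
python3 -c "
from plan import *
go(530.1,243.2,145,-2.8)"
```

```text
t 32.85 at [483.1  77.7 144. ] ang -2.68 ->  [ 6.701  1.57  -0.046] spin 0.0021
```

>>> {"op": "carry_out", "data": {"series": [0, 1.6, 0.4, 0, 0, 0, 3.2, 0.8, 0, 0, 0, 4.8, 1.2, 0, 0, 0, 6, 1.45, 0, 0, 0, 6.7, 1.57, 0, 0, 0, 6.7, 1.57, 0, 0, 0, 6.7, 1.57, 0, 0, 0, 6.7, 1.57, 0, 0]}}

```text
time_s: 33.85
eef_pos: [531.1, 239.0, 145.3]
orientation: [[0.051, 0.999, -0.0], [0.999, -0.051, 0.0], [0.0, -0.0, -1.0]]
wrist_force: [0.7, 0.0, -1.3]
grip_width: 17.7
grip_force: 40.0
```

>>> {"op": "carry_out", "data": {"series": [0, 0, 0, 0, 0, 0, 0, 0, 1, 0, 0, 0, 0, 2.1, 0, 0, 0, 0, 2.1, 0, 0, 0, 0, 2.1, 0]}}

```text
time_s: 34.48
eef_pos: [531.7, 240.6, 93.7]
orientation: [[0.049, 0.999, 0.001], [0.999, -0.049, 0.001], [0.001, 0.001, -1.0]]
wrist_force: [-0.4, -0.0, -0.6]
grip_width: 17.8
grip_force: 40.0
```

```bash
python3 - <<'E'
from plan import *
go(530.1,243.2,90,-2.8)
p,d,C=snap('wrist')
o=r.get_obs(); P=np.array(o['eef_pos']); T=np.array(o['orientation'])
np.savez('w7.npz',p=p,d=d,K=C[0],e=C[1],R=C[2],P=P,T=T)
s,ds,Cs=snap('scene')
a=cv2.resize(p[:60,270:370],None,fx=6,fy=6); b=cv2.resize(s[120:240,200:320],(360,360))
cv2.imwrite('pics/hov.png',np.hstack([a,b])[:,:,::-1])
for y in (119,-119):   # where the pin tops project
    w=np.r_[c+y*tx,66]; K,e,R=C; q=K@(R.T@(w-e)); K,e,R=Cs; q2=K@(R.T@(w-e)); print(q[:2]/q[2],q2[:2]/q2[2])
E
```

```text
t 34.48 at [531.7 240.6  93.7] ang -2.81 ->  [ 0.1   -0.07   0.149] spin -0.0001
[317.86042286   5.27334654] [228.67143334 151.32805456]
[318.84976127 391.42428617] [288.29595923 173.86051334]
```

View pics/hov.png

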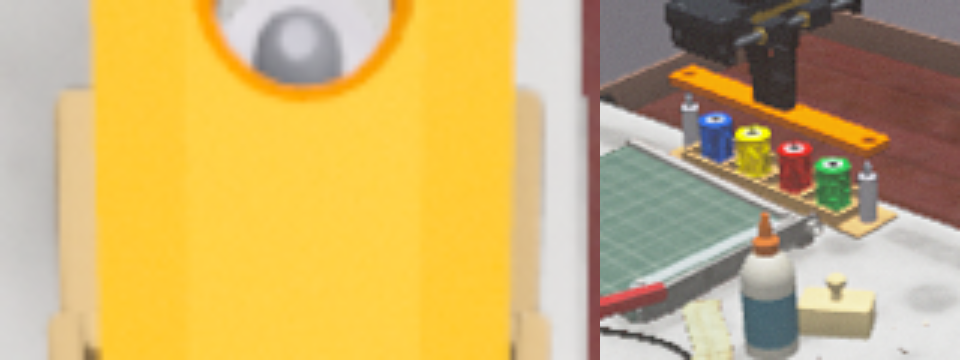

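The left picture shows the pin tip at pixel ≈(319.5,6.7), inside the hole near its lower rim. The right picture shows the bar level above both posts. I'll measure the offset from this close view.

```bash
python3 - <<'E'
from h import *
D=np.load('w7.npz'); P,T=D['P'],D['T']; C=(D['K'],D['e'],D['R']); p=D['p']
h=cv2.cvtColor(p,cv2.COLOR_RGB2HSV); o=(h[...,0]>5)&(h[...,0]<25)&(h[...,1]>120)
pts=[(u,np.argmax(o[:40,u])) for u in range(303,342) if not o[0,u]]
q=np.array([(T.T@(atz(u,v,P[2]-5.2,C)-P))[:2] for u,v in pts])
f=lambda s: np.hypot(q[:,0]-s[0],q[:,1]-s[1])-7
from scipy.optimize import least_squares
s=least_squares(f,[118,0]); print('hole',s.x,np.abs(s.fun).max())
for u,v in ((319.5,6.7),): print('pin',(T.T@(atz(u,v,65,C)-P))[:2])
# pin body: low-saturation dark within hole, by row
g=p[:14,300:342].astype(int).mean(2); print(np.round(g[::2,4:38:1]).astype(int))
E
```

```text
hole [117.83135431  -0.77718961] 0.22923018609732893
pin [120.85514183  -1.21914116]
[[137 138 159 198 197 200 203 221 224 222 223 224 223 224 222 222 222 220
  219 217 218 219 219 220 219 214 211 210 210 213 204 131 131 130]
 [139 160 179 195 191 225 227 225 225 225 220 190 171 165 164 166 167 169
  175 188 212 217 218 218 220 219 218 208 212 211 206 155 131 134]
 [140 141 185 215 223 227 225 226 224 204 152 147 162 190 203 204 204 197
  175 163 163 191 217 218 218 219 219 219 209 211 198 132 132 152]
 [151 139 149 190 221 224 224 224 206 133 139 151 176 209 209 208 207 205
  193 169 159 155 188 222 221 220 218 218 215 193 145 133 136 172]
 [175 163 140 147 180 209 220 218 173 129 138 145 157 188 208 209 208 201
  172 164 160 151 166 216 224 221 221 217 180 134 135 150 176 179]
 [180 176 172 155 141 144 182 199 142 120 131 137 139 146 155 162 162 159
  159 156 151 145 156 209 224 222 192 148 136 138 167 179 178 179]
 [178 177 179 177 173 151 140 140 143 144 129 124 131 132 138 141 143 148
  150 147 142 136 148 191 185 149 137 139 167 177 180 180 179 178]]
```

>>> {"op": "carry_out", "data": {"series": [0, 0.06, -0.02, 0, 0, 0, 0.125, -0.035, 0.2, 0, 0, 0.125, -0.035, 0.32, 0, 0, 0.125, -0.035, 0.32, 0, 0, 0.125, -0.035, 0.32, 0]}}

```text
time_s: 35.2
eef_pos: [530.3, 243.7, 84.6]
orientation: [[0.049, 0.999, 0.0], [0.999, -0.049, -0.0], [-0.0, 0.0, -1.0]]
wrist_force: [-0.7, -0.1, -2.3]
grip_width: 17.9
grip_force: 40.0
```

```bash
python3 - <<'E'
from plan import *
go(530.1,243.2,67,-2.8)
p,d,C=snap('wrist'); o=r.get_obs(); P=np.array(o['eef_pos']); T=np.array(o['orientation'])
h=cv2.cvtColor(p,cv2.COLOR_RGB2HSV); om=(h[...,0]>5)&(h[...,0]<25)&(h[...,1]>120)
pts=[(u,np.argmax(om[:40,u])) for u in range(303,342) if not om[0,u]]
q=np.array([(T.T@(atz(u,v,P[2]-5.2,C)-P))[:2] for u,v in pts])
from scipy.optimize import least_squares
s=least_squares(lambda s: np.hypot(q[:,0]-s[0],q[:,1]-s[1])-7,[118,0]); print('hole',s.x)
for v in (0,3,6): print('pin at v',v,(T.T@(atz(319,v,66,C)-P))[:2])
s,ds,Cs=snap('scene')
a=cv2.resize(p[:60,270:370],None,fx=4,fy=4); b=cv2.resize(s[135:195,210:310],None,fx=4,fy=4)
cv2.imwrite('pics/hov2.png',np.hstack([a,b])[:,:,::-1])
E
```

```text
t 35.2 at [530.3 243.7  84.6] ang -2.79 ->  [-0.02  -0.008  0.704] spin 0.0002
hole [118.10633975  -0.60732036]
pin at v 0 [121.06011985  -1.20803426]
pin at v 3 [119.75308837  -1.21065084]
pin at v 6 [118.44089819  -1.21327775]
```

View pics/hov2.png

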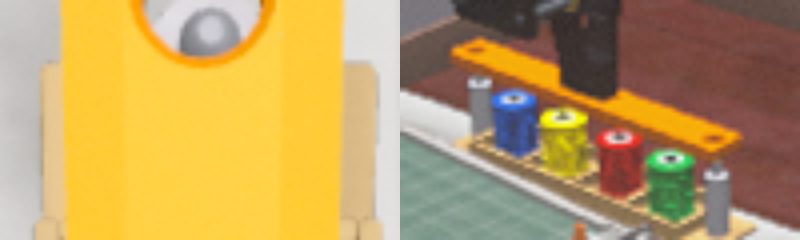

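The pin tip now shows at (322,6), against a hole centre about 0.3–0.7 mm away, so they are aligned. In the scene crop the right hole also lines up with its pin. Lower slowly.

>>> {"op": "carry_out", "data": {"series": [0, 0, 0.015, 0.2, 0, 0, 0, 0.015, 0.4, 0, 0, 0, 0.015, 0.5, 0, 0, 0, 0.015, 0.6, 0, 0, 0, 0.015, 0.65, 0, 0, 0, 0.015, 0.65, 0, 0, 0, 0.015, 0.65, 0]}}

```text
time_s: 36.17
eef_pos: [530.8, 243.8, 68.5]
orientation: [[0.049, 0.999, 0.0], [0.999, -0.049, 0.0], [0.0, 0.0, -1.0]]
wrist_force: [-0.5, 0.2, -1.3]
grip_width: 17.6
grip_force: 40.0
```

```bash
python3 - <<'E'
from plan import *
go(530.1,243.2,67,-2.8); o=r.get_obs(); print(np.round(o['wrist_force'],1),np.round(o['ft_torque'],2))
s,ds,Cs=snap('scene','s3.png')
cv2.imwrite('pics/low.png',cv2.resize(s[135:195,210:310],None,fx=6,fy=6)[:,:,::-1])
E
```

```text
t 36.17 at [530.8 243.8  68.5] ang -2.78 ->  [-0.026 -0.025  0.061] spin 0.0003
[-0.5  0.2 -1.3] [-0.09  0.12 -0.04]
```

View pics/low.png

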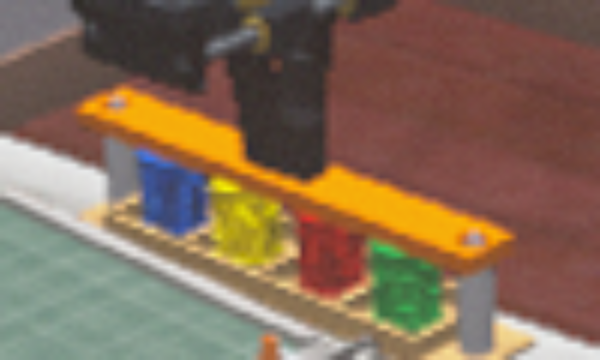

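Both pins show through the holes, at (117,103) and (474,238), and there is no contact force. I'll lower the last millimetre or so, release and rise.

>>> {"op": "carry_out", "data": {"series": [0, 0, 0, 0.04, 0, 0, 0, 0, 0.05, 0, 0, 0, 0, 0.05, 0, 40, 0, 0, 0.05, 0, 40, 0, 0, 0.05, 0, 40, 0, 0, 0.05, 0, 40, 0, 0, 0.05, 0]}}

```text
time_s: 37.1
eef_pos: [530.8, 243.8, 67.2]
orientation: [[0.049, 0.999, 0.0], [0.999, -0.049, 0.0], [0.0, 0.0, -1.0]]
wrist_force: [-0.8, -0.9, 0.1]
grip_width: 34.3
grip_force: 0.0
```

>>> {"op": "carry_out", "data": {"series": [40, 0, 0, -0.4, 0, 40, 0, 0, -1.2, 0, 40, 0, 0, -2.5, 0, 40, 0, 0, -4, 0, 40, 0, 0, -6, 0, 40, -2, 0, -7.5, 0, 40, -4, 0, -8, 0, 40, -4, 0, -8, 0]}}

```text
time_s: 38.1
eef_pos: [527.5, 138.3, 270.8]
orientation: [[0.057, 0.998, 0.005], [0.998, -0.057, 0.003], [0.003, 0.004, -1.0]]
wrist_force: [-0.1, 1.1, -0.2]
grip_width: 34.9
grip_force: 0.0
```

>>> {"op": "carry_out", "data": {"series": [40, 0, 0, 0, 0, 40, 0, 0, 0, 0]}}

```text
time_s: 38.35
eef_pos: [525.4, 145.4, 267.0]
orientation: [[0.046, 0.999, -0.0], [0.999, -0.046, -0.0], [-0.0, -0.0, -1.0]]
wrist_force: [-0.4, 0.8, 0.4]
grip_width: 35.0
grip_force: 0.0
```

```bash
python3 - <<'E'
from plan import *
p,d,C=snap('wrist'); W=cloud(d,C)
cv2.imwrite('pics/end.png',p[:240,200:480][:,:,::-1])
loc=(W[...,:2]-c); Y=loc@tx; X=loc@ty; Z=W[...,2]
for y0 in (-125,-105,-60,60,105,125):
    m=(abs(Y-y0)<5)&(abs(X)<13)&(Z>30); print(y0,m.sum(),np.round(np.median(Z[m]),1) if m.any() else '')
m=(Z>64)&(Z<75)&(abs(X)<12)&(abs(Y)>110)&(abs(Y)<130); print('pins',m.sum())
E
```

```text
-125 199 61.3
-105 206 61.4
-60 241 61.5
60 285 61.7
105 0 
125 0 
pins 11
```

View pics/end.png

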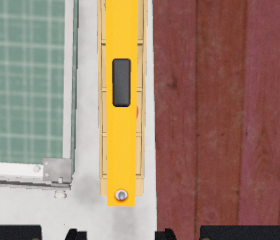

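The bar lies flat, with its top at z 61.3–61.7 along the visible length, and the right pin shows at (121,194). One last check of the left end before handing in.

```bash
python3 - <<'E'
from plan import *
s,ds,Cs=snap('scene'); cv2.imwrite('pics/fin.png',cv2.resize(s[135:195,210:310],None,fx=6,fy=6)[:,:,::-1])
E
```

```text
(no output)
```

View pics/fin.png

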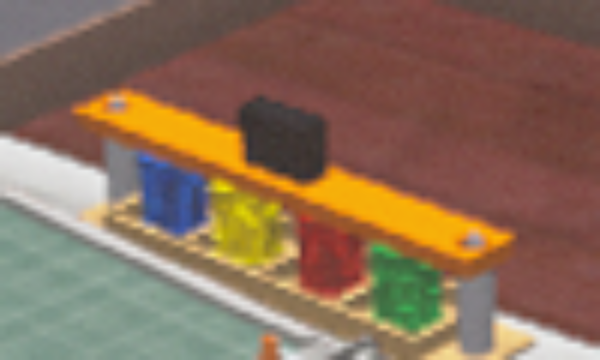

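Both pins come up through the holes, at (117,103) and (474,240), the bar is level and the gripper is clear.

```bash
python3 -c "
from workcell import r
print(r.hand_in())"
```

```text
the job is handed in; nothing more can be done
None
```

The job is handed in: the four spools stand upright in reverse order in the carrier, the keeper bar lies flat with both pins through its holes, and the gripper is clear after about 38 s of the 128 s allowed.

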